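Set a cranked specimen stage to its pointer from one side

ROBOT

A 6-joint arm with a two-finger parallel gripper is mounted at the origin on a cart in front of the work surface, level with it; the furniture and walls round the work are solid. World frame = base frame: x ahead of the robot, y to its left, z up, the work surface at z = 0. Lengths are in m, angles in rad, forces in N, time in s.
With the tool pointing down it reaches from about 0.375 to 0.9 m from the base axis. Payload 3.1 kg.
Tool frame: the origin (TCP) lies midway between the tips of the shut fingers; the grasp point (between the pads) lies robot.grip_point_offset behind it (robot.grip_point_offset is the distance from the TCP to the grasp point, in m); z points along the fingers, y is the direction in which the jaws open and shut (so a half turn about z gives the same grasp; the last joint's range is limited). The gripper opens to 87 mm and grips with 3 to 60 N. Pads are 19 mm wide; open, the fingers measure 117 mm over their backs; the gripper's body (75 mm by 190 mm) begins 51 mm behind the grasp point.
Start: joints at [-1.361, 0.527, 1.433, -0, 1.181, -0.178], TCP at [0.236, -0.579, 0.223] pointing down, gripper open.
Joint ranges: [-3.08, 3.08], [-0.75, 2.2], [0.22, 2.44], [-1.43, 4.57], [0, 2.65], [-2.85, 2.85]. Speed limits (rad/s): [2.79, 2.79, 3.14, 3.14, 3.14, 3.14].

INTERFACE

Orientations are given as a unit quaternion [x, y, z, w].
In Python, from rig import robot, cams, hand_in gives the robot as it stands. The module is installed in compiled form; this text tells all that it offers.
- The arm moves only by the tool send_rows, never from a script. Its argument "steps" is one flat list of numbers, 5 for each row, row after row: the finger opening in m, from 0 to 0.087, then the shift along the tool's x, y, z in m, then the turn about the tool's z in rad. A call has 1 to 8 rows; each row is the pose to reach, as a shift and turn from the pose measured when the call began, along the tool's axes at that moment; what a row does not reach only later rows make up. A row lasts 1/8 s, in which the tool goes at most 62.5 mm and 10.7 degrees, less where a joint would pass 70% of its speed; a pose out of reach is approached as far as the arm can. A call with a gripper value outside its range is refused whole. The fingers move at their own pace and stop on an object; "force" is the grip in N (left out, the last holds). Time passes only in rows, so rows that repeat a pose let the fingers close. It gives the time, the measured TCP pose, the force and the opening at its end, in the units of the state.
- robot.get_obs(): the state, without advancing time (a new reading comes with each control period).
- cams.camera(name): name is "side" or "top" or "wrist"; returns a dict with "color" (384x512x3 uint8, red, green, blue), "range_z" (384x512 float32, m along the optical axis (not along the pixel's ray), 0 where there is no reading), "intrinsics" (3x3 intrinsics, pixels), "extrinsics" (4x4, takes a point from camera to world coordinates). Camera axes: x right, y down, z forward; pixel columns grow to the right and rows downward; lengths in m; the calibration is good to about 2 mm. A picture is of the moment at which its call begins.
- hand_in(): hands the job in, once; it reports no verdict.
The state is a dict: "time": time; "q": joint angles; "joint_velocities": joint speeds; "joint_torque": joint torques, N m; "position": TCP position; "tool_rot": TCP orientation; "ft_force": force on the tool from outside, world axes, zero at the start; "moment": the same for the moment, N m; "grip_width": finger opening in m.
Only numpy, scipy, OpenCV 4.12 (cv2) and the standard library are available. Lean on these libraries where they do the work, as an engineer would, in place of code of your own. Each camera call takes 0.05 s, during which the arm holds its last target.

TASK

The leadscrew of the hand-cranked specimen stage has a lot of backlash, so set it from one side. Take the crank by its upright black handle, wind it clockwise past the red pointer until you feel the stage come up fully against its far yellow stops, without making the slip clutch slip, then wind back anticlockwise until the stage's black line is in line with the pointer and let go, with the slack still taken up anticlockwise. Move the stage only by the crank, do not force the handle's sprung slide in or out, and leave the pointer and the things round about where they are.

Things in the scene. Friction and masses are not known exactly. Their poses are not given: they have to be found in the camera images.
- stage_base: The fixed positioning stage: grey bed plate 124 x 320 mm, 12 mm thick, with a white gearbox (74 x 74 mm, top 38 mm high) at one end. Origin on the worktop directly under the crank's axis. Its y axis points from the crank along the bed, the way the stage travels; its x axis points away from the index rail; z up. The bed reaches from y = -65 to +255 mm.
- crank_axis (a point): Point on the vertical axis of the crank, 80 mm above the worktop (half-way up the handle). Fixed to stage_base.
- handle (a point): Centre of the crank's upright handle: a black cylindrical sleeve 16 mm across and 40 mm tall (57 to 97 mm above the worktop) that spins freely on its pin and goes round the crank axis at 45 mm radius. It sits on a slide sprung along the arm, 8 N per mm: pulled or pushed radially by more than 16 N (2 mm, radius outside 43 to 47 mm) counts as forced. Arm, slide and hub below it reach 57 mm high.
- crank: Aluminium crank arm with the handle. Origin on the crank axis, 44.5 mm above the worktop; its x axis points from the axis to the handle, z up. It has 80 degrees of lost motion on the collar: within it the crank swings almost freely (under 1 N at the handle); beyond it the crank carries the collar and screw along, which takes about 3 N at the handle.
- collar: Dark disc, 54 mm across, under the crank, top 44 mm high; origin on the crank axis. Its x axis and the crank's (white line on it, red line on the crank's tail) coincide when the slack is taken up anticlockwise; taken up clockwise, the crank is 1.4 rad clockwise of it. A slip clutch joins it to the flange below and lets go at 12 N on the handle.
- flange: Brass disc, 68 mm across, under the collar: turns the leadscrew. Clockwise from above it moves the stage away from the crank, 16 mm a turn; it stays where it is left. Its x axis (black line) coincides with the collar's (white line) as long as the clutch has not slipped; more than 0.1 rad apart counts as slipped. Origin on the crank axis.
- stage: The stage: dark plate 70 x 70 mm, top 46 mm high, with a white strip and a cylindrical green mounted specimen on it, moved along stage_base y by the screw. Origin 24 mm above the worktop, under the middle of the plate. It starts on the crank's side of the pointer (6 to 11 mm short of it). Beyond the pointer its far edge meets the two yellow stops, hard; where exactly is to be felt.
- stage_mark (a point): Outer end of the black line across the white strip on the stage, 46 mm above the worktop, at the stage's rail-side edge.
- index_tip (a point): Tip of the red pointer on the rail beside the stage. The stage is set when stage_mark has the same stage_base y as this point. The pointer's axes are parallel to those of stage_base. Fine as it stands: do not touch it.
- specimen_6: Bystander: black mounted specimen, 40 mm across; origin under its centre.
- specimen_7: Bystander: tan mounted specimen, 30 mm across; origin under its centre.
- specimen_8: Bystander: black mounted specimen, 32 mm across; origin under its centre.
- marker_pen: Bystander: black-capped marker pen, 135 mm long; origin under its centre.
- driver: Bystander: red-handled screwdriver, 180 mm long; origin under its centre.

How it is judged:
On the way, in this order (a step that is already met when the one before it is completed fails the run):
1. the stage has been wound fully against its far stops (within 0.2 mm) (y of stage_mark in the frame of stage_base above 0.1558 m), for 0.05 s.
2. the line has come back to within 1.5 mm of the pointer with the slack taken up anticlockwise (y of stage_mark in the frame of index_tip between -0.0015 and 0.0015 m and angle between the x axis of crank and the x axis of collar, either way round below 0.25 rad), for 0.2 s.
At the end, for the whole second after the job is handed in: The stage's black line stands within 1.5 mm of the red pointer along the travel, the crank is within 0.25 rad of the collar's anticlockwise face (slack taken up anticlockwise), the stage is at rest and the crank is released (all of step 2 and linear speed of stage below 0.002 m/s and contact force between the fingers and crank below 0.1 N); the robot touches nothing.
It fails at once if the slip clutch has slipped by more than 0.1 rad (angle between the x axis of collar and the x axis of flange, either way round above 0.1 rad).
It fails at once if the handle is forced radially by more than 16 N (its radius about the crank axis leaves 43 to 47 mm) (horizontal distance between handle and crank_axis above 0.047 m or horizontal distance between handle and crank_axis below 0.043 m).
It fails at once if the stage is pushed directly by the robot (contact force between any of the fingers, the arm and stage above 1.5 N).
It fails at once if the red pointer is shifted by more than 1.5 mm (distance of index_tip from where it was at the start of the episode above 0.0015 m).
It fails at once if a bystander is moved by more than 15 mm (distance of any of specimen_6, specimen_7, specimen_8, marker_pen, driver from where it was at the start of the episode above 0.015 m).
It also fails if it takes over 72 s, if anything falls off the work surface, if the arm or the gripper's body presses on something with over 40 N, if the wrist force passes 120 N, or if a joint passes its speed limit or range.

## Working session

There is one attempt and no reset: what is moved stays moved. The work goes in short steps, Python scripts to look and compute and a tool call to move; the robot and the scene stay as the last step left them, time stands still between calls to the robot, and variables do not carry over. Pictures are saved under pics/ and viewed, and the job is handed in when it is done.

Besides the shell and the picture viewer there is one more tool, called after "Request:" as a command line: name --argument value ..., lists and objects as JSON in quotes. send_rows: Moves the arm, as the interface text tells. Its arguments: {"type":"object","properties":{"steps":{"type":"array","items":{"type":"number"}},"force":{"type":"number"}},"required":["steps"]}

```bash
mkdir -p pics; ls; python3 - <<'E'
from rig import robot,cams
import cv2,numpy as np
o=robot.get_obs()
print({k:np.round(v,3) for k,v in o.items()}, robot.grip_point_offset)
for n in ['side','top','wrist']:
    c=cams.camera(n); cv2.imwrite(f'pics/{n}0.png',c['color'][:,:,::-1]); np.savez(f'{n}0.npz',**c)
    print(n,np.round(c['intrinsics'],1).tolist(),np.round(c['extrinsics'],3).tolist())
E
```

```text
pics
{'time': np.float64(0.0), 'q': array([-1.362,  0.528,  1.434, -0.   ,  1.181, -0.179]), 'joint_velocities': array([ 0.   ,  0.   ,  0.001,  0.   ,  0.001, -0.   ]), 'joint_torque': array([ -0.   , -44.004, -17.659,   0.063,   0.058,  -0.   ]), 'position': array([ 0.236, -0.578,  0.222]), 'tool_rot': array([ 0.981,  0.193, -0.   , -0.001]), 'ft_force': array([0.178, 0.445, 0.166]), 'moment': array([ 0.006,  0.019, -0.018]), 'grip_width': np.float64(0.087)} 0.0187
side [[492.1, 0.0, 259.7], [0.0, 492.1, 191.7], [0.0, 0.0, 1.0]] [[0.995, -0.043, 0.09, 0.448], [-0.099, -0.449, 0.888, -0.835], [0.003, -0.892, -0.451, 0.579], [0.0, 0.0, 0.0, 1.0]]
top [[367.6, 0.0, 258.8], [0.0, 367.6, 189.8], [0.0, 0.0, 1.0]] [[0.024, -0.983, 0.183, 0.333], [-0.999, -0.028, -0.021, 0.144], [0.026, -0.183, -0.983, 1.036], [0.0, 0.0, 0.0, 1.0]]
wrist [[310.8, 0.0, 255.5], [0.0, 310.8, 194.6], [0.0, 0.0, 1.0]] [[0.379, -0.891, -0.252, 0.305], [-0.926, -0.365, -0.102, -0.551], [-0.001, 0.272, -0.962, 0.383], [0.0, 0.0, 0.0, 1.0]]
```

View pics/side0.png

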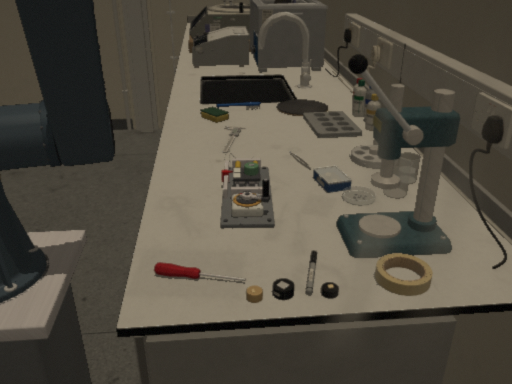

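View pics/top0.png

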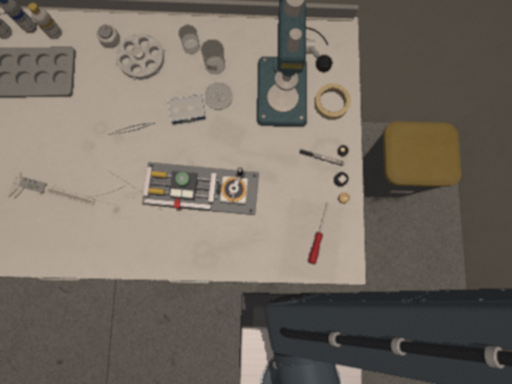

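```bash
python3 - <<'E'
import cv2,numpy as np
t=cv2.imread('pics/top0.png')[155:220,135:265]
s=cv2.imread('pics/side0.png')[150:230,210:285]
cv2.imwrite('pics/topc.png',cv2.resize(t,None,fx=6,fy=6,interpolation=cv2.INTER_CUBIC))
cv2.imwrite('pics/sidec.png',cv2.resize(s,None,fx=7,fy=7,interpolation=cv2.INTER_CUBIC))
E
```

```text
(no output)
```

View pics/topc.png

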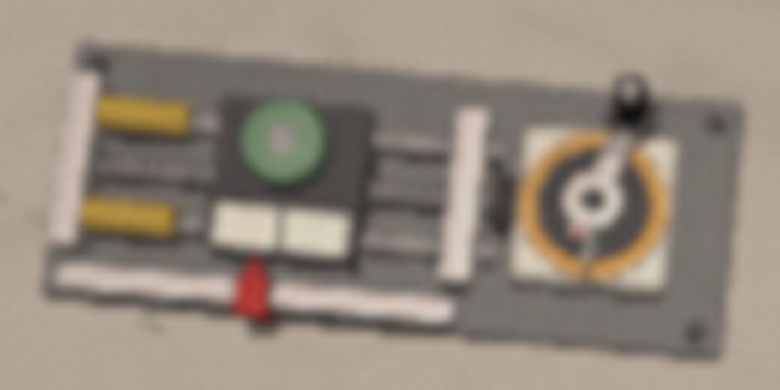

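View pics/sidec.png

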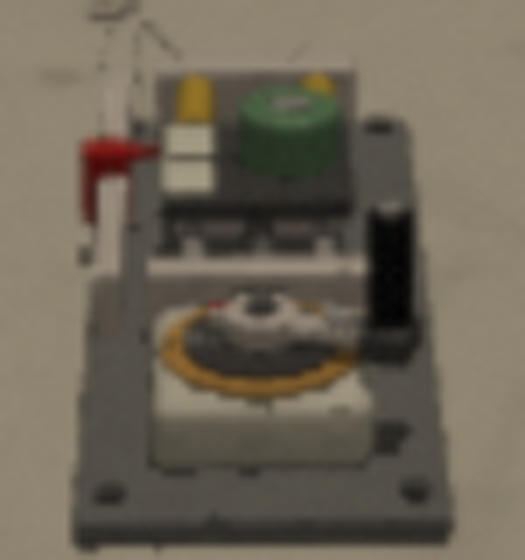

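View pics/wrist0.png

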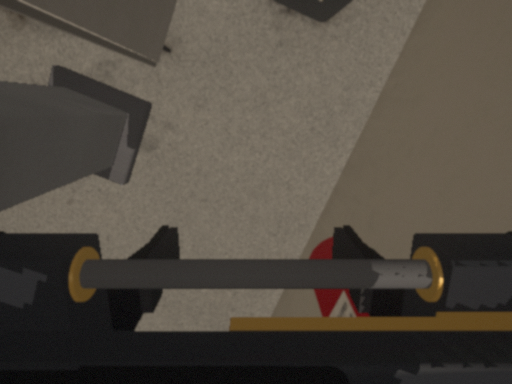

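```bash
cat > h.py <<'E'
import numpy as np,cv2
from scipy.spatial.transform import Rotation as R
def load(n,tag='0'): return dict(np.load(f'{n}{tag}.npz'))
def ray(c,uv,z):
    K,E=c['intrinsics'],c['extrinsics']
    d=E[:3,:3]@np.linalg.inv(K)@np.array([uv[0],uv[1],1.]); o=E[:3,3]
    return o+d*(z-o[2])/d[2]
def proj(c,p):
    E=c['extrinsics']; q=E[:3,:3].T@(np.array(p)-E[:3,3]); k=c['intrinsics']@q; return k[:2]/k[2]
E
python3 - <<'E'
from h import *
for n in ['top','side']:
    c=load(n); hsv=cv2.cvtColor(c['color'],cv2.COLOR_RGB2HSV)
    roi=np.zeros(hsv.shape[:2],bool)
    if n=='top': roi[155:220,210:265]=1
    else: roi[180:225,210:285]=1
    m=(hsv[...,0]>10)&(hsv[...,0]<22)&(hsv[...,1]>120)&(hsv[...,2]>70)&roi
    pts=np.argwhere(m)[:,::-1].astype(np.float32)
    hull=cv2.convexHull(pts)
    e=cv2.fitEllipse(hull); print(n,m.sum(),e, ray(c,e[0],0.041))
    k=(c['color'].max(2)<35)&roi
    if n=='top':k[:,:]=k
    nn,l,st,ce=cv2.connectedComponentsWithStats(k.astype(np.uint8)); 
    for i in range(1,nn):
        if st[i,4]>8: print('dark',st[i],ce[i],ray(c,ce[i],0.08))
c=load('top')
cr=[(85,42),(742,105),(715,355),(47,295)]
P=[ray(c,((x+.5)/6-.5+135,(y+.5)/6-.5+155),0.012) for x,y in cr]
print(np.round(P,4))
for i in range(4): print(np.linalg.norm(P[i]-P[(i+1)%4]))
E
```

```text
top 121 ((233.4763641357422, 189.01797485351562), (22.015531539916992, 23.02604866027832), 104.34380340576172) [0.51822867 0.19268359 0.041     ]
side 82 ((246.41065979003906, 199.337158203125), (13.339268684387207, 26.772796630859375), 90.31050872802734) [0.52048084 0.18788436 0.041     ]
dark [234 180  25   2  27] [246.03703704 180.07407407] [0.52174738 0.21130926 0.08      ]
dark [263 181   6  16  96] [265.5 188.5] [0.56254952 0.16264173 0.08      ]
dark [262 199   7   2  12] [264.58333333 199.5       ] [0.55464456 0.10932066 0.08      ]
[[0.5964 0.4382 0.012 ]
 [0.5749 0.1252 0.012 ]
 [0.4549 0.1349 0.012 ]
 [0.4746 0.4463 0.012 ]]
0.31374395663199545
0.12041942179076011
0.3119840555489268
0.12200467754715486
```

```bash
python3 - <<'E'
from h import *
c=load('top');s=load('side')
f=lambda x,y:((x+.5)/6-.5+135,(y+.5)/6-.5+155)
g=lambda x,y:((x+.5)/7-.5+210,(y+.5)/7-.5+150)
print('handle top-view top',ray(c,f(633,88),.097))
print('handle side top',ray(s,g(391,212),.097),'bot',ray(s,g(390,325),.057))
print('tip top',ray(c,f(258,262),.046),'mark top',ray(c,f(281,250),.046), ray(c,f(288,212),.046))
print('tip side',ray(s,g(157,151),.046),'mark side',ray(s,g(165,157),.046))
yd=np.array([0.066,.998]);ax=np.array([.5195,.191])
for p in [ray(c,f(258,262),.046),ray(c,f(281,250),.046),ray(s,g(157,151),.046),ray(s,g(165,157),.046)]: print((p[:2]-ax)@yd)
p=c['range_z']
for n,cc,uv in [('green',c,f(281,135)),('bracket',c,f(470,140)),('leftbr',c,f(75,150))]:
    u,v=int(uv[0]+.5),int(uv[1]+.5);z=cc['range_z'][v,u]
    q=cc['extrinsics']@np.r_[z*(np.linalg.inv(cc['intrinsics'])@[u,v,1]),1];print(n,q[:3])
E
```

```text
handle top-view top [0.56097603 0.1745588  0.097     ]
handle side top [0.56336297 0.1726948  0.097     ] bot [0.56303624 0.16991607 0.057     ]
tip top [0.48754648 0.34284866 0.046     ] mark top [0.49332642 0.33284718 0.046     ] [0.51088616 0.33076547 0.046     ]
tip side [0.49423316 0.34013957 0.046     ] mark side [0.49693222 0.33446419 0.046     ]
0.14943602540938253
0.13983603000904096
0.1471736809915022
0.14168778358289538
green [0.5426476  0.3335951  0.06491587]
bracket [0.54767253 0.25028282 0.04050048]
leftbr [0.53784013 0.4321692  0.03541666]
```

```bash
cat >> h.py <<'E'
def rel(obs,P,yaw):
    Rm=R.from_quat(obs['tool_rot']).as_matrix()
    d=Rm.T@(np.array(P)-obs['position']); y0=np.arctan2(Rm[1,0],Rm[0,0])
    t=y0-yaw; t=(t+np.pi)%(2*np.pi)-np.pi
    return np.round(d,4),round(t,3)
E
python3 - <<'E'
from h import *
from rig import robot
c=load('top')
z=c['range_z'];v,u=np.mgrid[:384,:512]
p=np.linalg.inv(c['intrinsics'])@np.stack([u.ravel()*1.,v.ravel(),np.ones(u.size)])*z.ravel()
P=(c['extrinsics'][:3,:3]@p).T+c['extrinsics'][:3,3]
m=(u.ravel()>240)&(u.ravel()<360)&(v.ravel()<150)&(z.ravel()>0)
for h in (.03,.1,.2,.3):
    k=m&(P[:,2]>h); print(h,P[k].min(0),P[k].max(0))
print(rel(robot.get_obs(),[.562,.172,.16],2.73))
E
```

```text
0.03 [ 0.6858792  -0.17302292  0.03001611] [1.10305357 0.19056916 0.4100041 ]
0.1 [ 0.6858792  -0.003401    0.13299355] [0.99403413 0.09243981 0.4100041 ]
0.2 [ 0.6858792  -0.003401    0.20079437] [0.92011532 0.09243981 0.4100041 ]
0.3 [ 0.6858792  -0.003401    0.30012476] [0.89376095 0.08109751 0.4100041 ]
(array([ 0.5852, -0.571 ,  0.0629]), np.float64(-2.342))
```

Request:
send_rows --steps '[0.087, 0.042, -0.041, 0.0, -0.167, 0.087, 0.084, -0.082, 0.0, -0.334, 0.087, 0.126, -0.122, 0.0, -0.5, 0.087, 0.167, -0.163, 0.0, -0.668, 0.087, 0.209, -0.204, 0.0, -0.835, 0.087, 0.251, -0.245, 0.01, -1.0, 0.087, 0.293, -0.286, 0.02, -1.17, 0.087, 0.334, -0.326, 0.03, -1.335]'

```text
time: 1.15
position: [0.4227, -0.1482, 0.1923]
tool_rot: [0.649, 0.76, 0.001, -0.0]
ft_force: [1.3, -0.2, -0.9]
grip_width: 0.0872
```

```bash
python3 - <<'E'
from h import *
from rig import robot
o=robot.get_obs();print(o['time'],o['position'],o['q'],rel(o,[.562,.172,.16],2.73))
E
```

```text
1.15 [ 0.42272973 -0.1481846   0.19225958] [-5.88442953e-01  3.39036686e-01  1.89473511e+00  1.58719123e-03
  9.08392327e-01 -7.46539807e-01] (array([0.2944, 0.1876, 0.0327]), np.float64(-1.002))
```

Request:
send_rows --steps '[0.087, 0.042, 0.027, 0.004, -0.143, 0.087, 0.084, 0.054, 0.008, -0.286, 0.087, 0.126, 0.08, 0.012, -0.43, 0.087, 0.168, 0.107, 0.016, -0.573, 0.087, 0.21, 0.134, 0.02, -0.716, 0.087, 0.252, 0.161, 0.025, -0.86, 0.087, 0.294, 0.1876, 0.033, -1.002, 0.087, 0.294, 0.1876, 0.033, -1.002]'

```text
time: 2.15
position: [0.5626, 0.1746, 0.1588]
tool_rot: [0.202, 0.979, 0.001, 0.0]
ft_force: [0.3, -0.8, 0.2]
grip_width: 0.087
```

```bash
python3 - <<'E'
from h import *
from rig import robot,cams
o=robot.get_obs();print(o['time'],o['position'],o['q'],rel(o,[.562,.172,.065],2.73))
for n in ['side','top','wrist']:
    c=cams.camera(n); np.savez(f'{n}1.npz',**c)
    im=c['color'][:,:,::-1]
    if n=='wrist': im=cv2.resize(im,None,fx=1.5,fy=1.5)
    if n=='side': im=cv2.resize(im[140:230,190:310],None,fx=6,fy=6)
    cv2.imwrite(f'pics/{n}1.png',im)
E
```

```text
2.15 [0.56261211 0.1745654  0.15884399] [ 0.11032342  0.55816893  1.58717652  0.00218746  0.99563504 -1.05443621] (array([-0.0005, -0.0028,  0.0938]), np.float64(0.004))
```

View pics/wrist1.png

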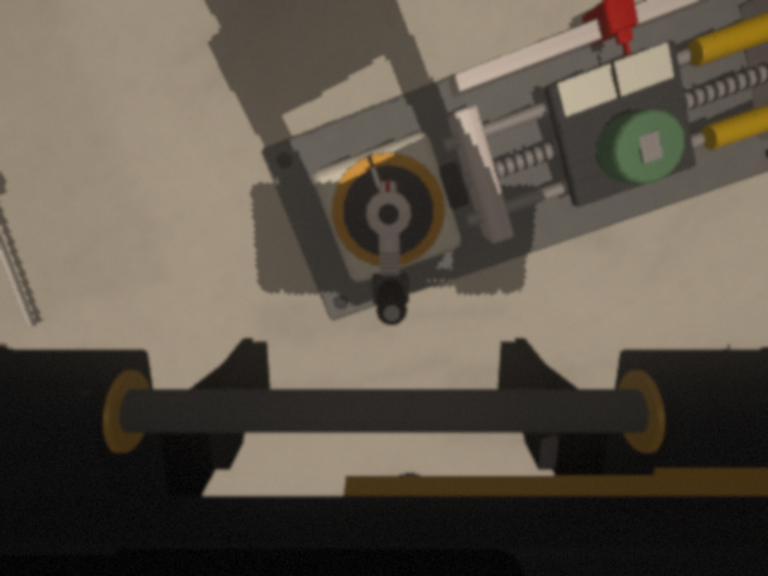

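View pics/side1.png

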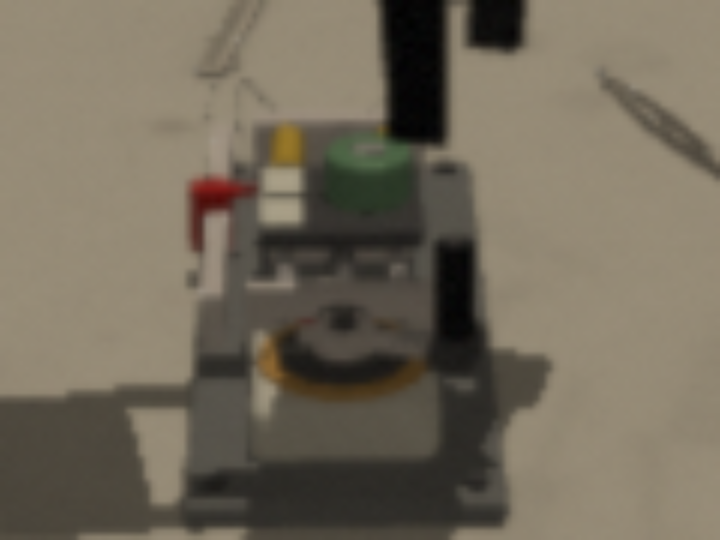

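```bash
python3 - <<'E'
from h import *
c=load('wrist','1')
f=lambda x,y:((x+.5)/1.5-.5,(y+.5)/1.5-.5)
H=ray(c,f(391,313),.097);A=ray(c,f(388,213),.057);B=ray(c,f(388.5,208),.041)
print(H,A,B,np.hypot(*(H-A)[:2]),np.arctan2(*(H-A)[1::-1]))
print(ray(c,f(371,158),.041)-B)
tip=ray(c,f(628,53),.046);mk=ray(c,f(608,64),.046);mk2=ray(c,f(622,95),.046)
c1=ray(c,f(262,150),.012);c2=ray(c,f(330,318),.012);
print(tip,mk,mk2,c1,c2,c2-c1)
for th in(-.066,):
  yd=np.array([-np.sin(th),np.cos(th)])
  for p in(tip,mk,mk2):print((p-A)[:2]@yd)
E
```

```text
[0.5627883  0.17454377 0.097     ] [0.52028216 0.19163352 0.057     ] [0.51930219 0.19252716 0.041     ] 0.04581299839980127 -0.38227550310644687
[-0.03018059  0.00204558  0.        ]
[0.49473973 0.34255524 0.046     ] [0.4956753  0.33125128 0.046     ] [0.5137248  0.33392865 0.046     ] [0.45660807 0.13260836 0.012     ] [0.57534365 0.12412783 0.012     ] [ 0.11873558 -0.00848054  0.        ]
0.14890855329695396
0.13769091560663269
0.14155285737779597
```

Request:
send_rows --steps '[0.087, 0, 0, 0.047, -0.02, 0.087, 0, 0, 0.0938, -0.02, 0.018, 0, 0, 0.0938, -0.02, 0.018, 0, 0, 0.0938, -0.02, 0.018, 0, 0, 0.0938, -0.02, 0.018, 0, 0, 0.0938, -0.02, 0.018, 0, 0, 0.0938, -0.02, 0.018, 0, 0, 0.0938, -0.02]' --force 20

```text
time: 3.3
position: [0.5612, 0.1712, 0.066]
tool_rot: [0.195, 0.981, 0.0, -0.0]
ft_force: [0.4, -0.3, 0.4]
grip_width: 0.0353
```

```bash
cat >> h.py <<'E'
A=np.array([.5203,.1918])
def plan(dphis,off=0.,z=.065,w=.018,flip=None,r=.045):
    """from the present pose, print round rows for arc positions dphis (rad, + = anticlockwise) from present polar angle"""
    from rig import robot
    o=robot.get_obs();p=o['position'];Rm=R.from_quat(o['tool_rot']).as_matrix()
    v=p[:2]-A;phi=np.arctan2(v[1],v[0]);yaw=np.arctan2(Rm[1,0],Rm[0,0])
    e=((yaw-phi-np.pi/2)%np.pi)-np.pi/2
    e=((yaw-phi+np.pi/2)%np.pi)-np.pi/2
    t=np.array([-np.sin(phi),np.cos(phi),0]);n=np.array([np.cos(phi),np.sin(phi),0]);f=o['ft_force']
    print('t %.2f phi %.3f r %.4f z %.4f yawerr %.3f q6 %.3f w %.4f Ft %.1f Fr %.1f Fz %.1f Mz %.2f'%(o['time'],phi,np.hypot(*v),p[2],e,o['q'][5],o['grip_width'],f@t,f@n,f[2],o['moment'][2]))
    rows=[]
    for d in dphis:
        a=phi+d;P=np.r_[A+r*np.array([np.cos(a),np.sin(a)]),z]
        s=Rm.T@(P-p); rows+= [w]+[round(float(x),4) for x in s]+[round(float(-d+e),3)]
    print(rows)
E
python3 - <<'E'
from h import *
plan(-0.12*np.arange(1,9))
E
```

```text
t 3.30 phi -0.466 r 0.0458 z 0.0660 yawerr 0.074 q6 -1.074 w 0.0353 Ft -0.1 Fr 0.5 Fz 0.4 Mz -0.02
[0.018, 0.0015, -0.0053, 0.001, 0.194, 0.018, 0.0029, -0.0105, 0.001, 0.314, 0.018, 0.0049, -0.0155, 0.001, 0.434, 0.018, 0.0074, -0.0203, 0.001, 0.554, 0.018, 0.0105, -0.0247, 0.001, 0.674, 0.018, 0.0142, -0.0287, 0.001, 0.794, 0.018, 0.0182, -0.0322, 0.001, 0.914, 0.018, 0.0227, -0.0353, 0.001, 1.034]
```

Request:
send_rows --steps '[0.018, 0, 0, 0, 0, 0.018, 0, 0, 0, 0, 0.018, 0, 0, 0, 0]'

```text
time: 3.68
position: [0.5614, 0.1713, 0.0659]
tool_rot: [0.195, 0.981, 0.0, -0.0]
ft_force: [1.1, -0.2, 1.2]
grip_width: 0.0188
```

```bash
python3 - <<'E'
from h import *
plan(-0.14*np.arange(1,9))
E
```

```text
t 3.67 phi -0.463 r 0.0459 z 0.0659 yawerr 0.071 q6 -1.074 w 0.0188 Ft 0.3 Fr 1.0 Fz 1.2 Mz -0.04
[0.018, 0.0018, -0.0062, 0.0009, 0.211, 0.018, 0.0035, -0.0122, 0.0009, 0.351, 0.018, 0.0061, -0.018, 0.0009, 0.491, 0.018, 0.0095, -0.0233, 0.0009, 0.631, 0.018, 0.0135, -0.0281, 0.0009, 0.771, 0.018, 0.0182, -0.0323, 0.0009, 0.911, 0.018, 0.0235, -0.0358, 0.0009, 1.051, 0.018, 0.0291, -0.0385, 0.0009, 1.191]
```

Request:
send_rows --steps '[0.018, 0.0018, -0.0062, 0.0009, 0.18, 0.018, 0.0035, -0.0122, 0.0009, 0.34, 0.018, 0.0061, -0.018, 0.0009, 0.49, 0.018, 0.0095, -0.0233, 0.0009, 0.631, 0.018, 0.0135, -0.0281, 0.0009, 0.771, 0.018, 0.0182, -0.0323, 0.0009, 0.911, 0.018, 0.0235, -0.0358, 0.0009, 1.051, 0.018, 0.0291, -0.0385, 0.0009, 1.191]'

```text
time: 4.68
position: [0.5213, 0.1467, 0.0653]
tool_rot: [0.713, 0.701, 0.002, 0.001]
ft_force: [2.7, 0.4, -1.9]
grip_width: 0.0181
```

```bash
python3 - <<'E'
from h import *
plan(-0.14*np.arange(1,9))
E
```

```text
t 4.67 phi -1.548 r 0.0451 z 0.0653 yawerr -0.040 q6 0.084 w 0.0181 Ft 2.7 Fr -0.4 Fz -1.9 Mz -0.02
[0.018, 0.0003, -0.0063, 0.0002, 0.1, 0.018, 0.0013, -0.0125, 0.0002, 0.24, 0.018, 0.0033, -0.0185, 0.0002, 0.38, 0.018, 0.006, -0.0242, 0.0002, 0.52, 0.018, 0.0095, -0.0294, 0.0002, 0.66, 0.018, 0.0137, -0.0341, 0.0002, 0.8, 0.018, 0.0185, -0.0381, 0.0001, 0.94, 0.018, 0.0238, -0.0415, 0.0001, 1.08]
```

Request:
send_rows --steps '[0.018, 0.0003, -0.0063, 0.0002, 0.1, 0.018, 0.0013, -0.0125, 0.0002, 0.24, 0.018, 0.0033, -0.0185, 0.0002, 0.38, 0.018, 0.006, -0.0242, 0.0002, 0.52, 0.018, 0.0095, -0.0294, 0.0002, 0.66, 0.018, 0.0137, -0.0341, 0.0002, 0.8, 0.018, 0.0185, -0.0381, 0.0001, 0.94, 0.018, 0.0238, -0.0415, 0.0001, 1.08]'

```text
time: 5.68
position: [0.4812, 0.1708, 0.0651]
tool_rot: [0.973, 0.233, 0.003, 0.001]
ft_force: [1.1, -2.5, -0.3]
grip_width: 0.0178
```

```bash
python3 - <<'E'
from h import *
plan(-0.14*np.arange(1,9))
E
```

```text
t 5.67 phi -2.647 r 0.0444 z 0.0651 yawerr -0.025 q6 1.224 w 0.0178 Ft 2.7 Fr 0.2 Fz -0.3 Mz 0.01
[0.018, -0.0003, -0.0063, 0.0001, 0.115, 0.018, 0.0008, -0.0125, 0.0001, 0.255, 0.018, 0.0028, -0.0184, 0.0001, 0.395, 0.018, 0.0057, -0.0241, 0.0001, 0.535, 0.018, 0.0092, -0.0292, 0.0001, 0.675, 0.018, 0.0135, -0.0339, 0.0001, 0.815, 0.018, 0.0184, -0.0378, 0.0001, 0.955, 0.018, 0.0238, -0.0411, 0.0001, 1.095]
```

Request:
send_rows --steps '[0.018, -0.0003, -0.0063, 0.0001, 0.115, 0.018, 0.0008, -0.0125, 0.0001, 0.255, 0.018, 0.0028, -0.0184, 0.0001, 0.395, 0.018, 0.0057, -0.0241, 0.0001, 0.535, 0.018, 0.0092, -0.0292, 0.0001, 0.675, 0.018, 0.0135, -0.0339, 0.0001, 0.815, 0.018, 0.0184, -0.0378, 0.0001, 0.955, 0.018, 0.0238, -0.0411, 0.0001, 1.095]'

```text
time: 6.68
position: [0.4822, 0.2174, 0.0648]
tool_rot: [0.951, -0.309, 0.001, 0.001]
ft_force: [-2.0, -2.7, 2.5]
grip_width: 0.018
```

```bash
python3 - <<'E'
from h import *
from rig import cams
c=cams.camera('side');np.savez('side2.npz',**c)
cv2.imwrite('pics/side2.png',cv2.resize(c['color'][140:230,190:310,::-1],None,fx=6,fy=6))
plan(-0.12*np.arange(1,4))
E
```

```text
t 6.72 phi 2.527 r 0.0456 z 0.0649 yawerr -0.018 q6 2.419 w 0.0183 Ft 2.5 Fr -0.0 Fz 1.6 Mz 0.01
[0.018, 0.0008, -0.0054, -0.0001, 0.102, 0.018, 0.0017, -0.0107, -0.0001, 0.222, 0.018, 0.0032, -0.0159, -0.0001, 0.342]
```

View pics/side2.png

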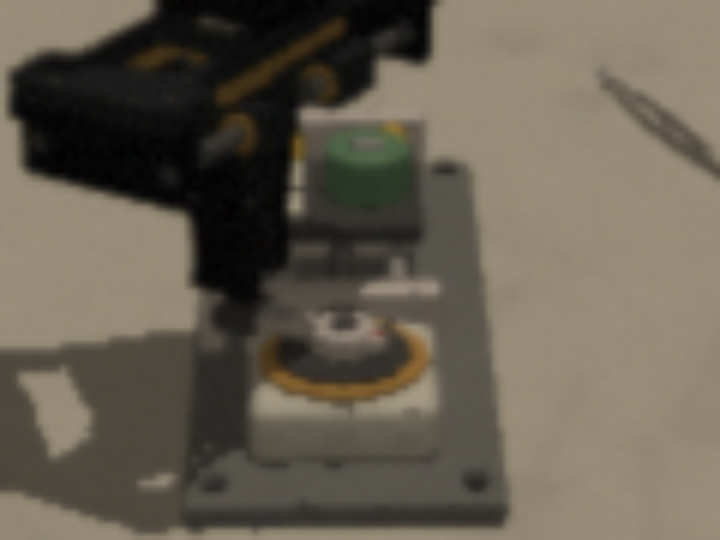

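Request:
send_rows --steps '[0.045, 0, 0, 0, 0, 0.045, 0, 0, 0, 0, 0.045, 0, 0, 0, -0.15, 0.045, 0, 0, 0, -0.32, 0.045, 0, 0, 0, -0.49, 0.045, 0, 0, 0, -0.66, 0.045, 0, 0, 0, -0.83, 0.045, 0, 0, 0, -1.0]'

```text
time: 7.72
position: [0.4833, 0.2181, 0.0649]
tool_rot: [0.983, 0.186, 0.002, 0.001]
ft_force: [-0.1, -0.3, -0.2]
grip_width: 0.0451
```

```bash
python3 - <<'E'
from h import *
from rig import robot
plan([])
print(rel(robot.get_obs(),[.4835,.2177,.065],2.527))
E
```

```text
t 7.72 phi 2.524 r 0.0454 z 0.0649 yawerr 0.992 q6 1.412 w 0.0451 Ft 0.3 Fr -0.1 Fz -0.2 Mz 0.04
[]
(array([ 0.0001,  0.0004, -0.0001]), np.float64(-2.153))
```

Request:
send_rows --steps '[0.045, 0, 0, 0, -0.18, 0.045, 0, 0, 0, -0.36, 0.045, 0, 0, 0, -0.54, 0.045, 0, 0, 0, -0.72, 0.045, 0, 0, 0, -0.9, 0.045, 0, 0, 0, -1.08, 0.045, 0, 0, 0, -1.26, 0.045, 0, 0, 0, -1.44]'

```text
time: 8.72
position: [0.4836, 0.2181, 0.065]
tool_rot: [0.613, 0.79, 0.001, 0.002]
ft_force: [-0.6, 0.1, -0.8]
grip_width: 0.0449
```

```bash
python3 - <<'E'
from h import *
from rig import robot
plan([])
print(rel(robot.get_obs(),[.4835,.2177,.065],2.527))
E
```

```text
t 8.72 phi 2.520 r 0.0451 z 0.0650 yawerr -0.699 q6 -0.035 w 0.0449 Ft 0.2 Fr 0.5 Fz -0.8 Mz 0.04
[]
(array([-0.0003, -0.0002,  0.    ]), np.float64(-0.706))
```

Request:
send_rows --steps '[0.045, 0, 0, 0, -0.18, 0.045, 0, 0, 0, -0.36, 0.045, 0, 0, 0, -0.54, 0.03, 0, 0, 0, -0.72, 0.018, 0, 0, 0, -0.9, 0.018, 0, 0, 0, -1.0, 0.018, 0, 0, 0, -1.0, 0.018, 0, 0, 0, -1.0]'

```text
time: 9.72
position: [0.4835, 0.2178, 0.065]
tool_rot: [0.16, 0.987, -0.0, 0.002]
ft_force: [-1.2, -0.7, -0.3]
grip_width: 0.0184
```

```bash
python3 - <<'E'
from h import *
plan(-0.12*np.arange(1,9))
E
```

```text
t 9.72 phi 2.526 r 0.0451 z 0.0650 yawerr 0.294 q6 -1.034 w 0.0184 Ft 1.3 Fr 0.6 Fz -0.3 Mz -0.04
[0.018, -0.002, 0.005, -0.0, 0.414, 0.018, -0.0044, 0.0098, -0.0, 0.534, 0.018, -0.0075, 0.0143, -0.0, 0.654, 0.018, -0.011, 0.0184, 0.0, 0.774, 0.018, -0.015, 0.022, 0.0, 0.894, 0.018, -0.0194, 0.0251, 0.0, 1.014, 0.018, -0.0241, 0.0277, 0.0001, 1.134, 0.018, -0.0292, 0.0297, 0.0001, 1.254]
```

```bash
sed -i 's/round(float(-d+e),3)/round(float(-d+e-off),3)/' h.py; python3 - <<'E'
from h import *
plan(-0.14*np.arange(1,9),off=.3)
E
```

```text
t 9.72 phi 2.526 r 0.0451 z 0.0650 yawerr 0.294 q6 -1.034 w 0.0184 Ft 1.3 Fr 0.6 Fz -0.3 Mz -0.04
[0.018, -0.0023, 0.0059, -0.0, 0.134, 0.018, -0.0054, 0.0114, -0.0, 0.274, 0.018, -0.0092, 0.0164, 0.0, 0.414, 0.018, -0.0136, 0.0209, 0.0, 0.554, 0.018, -0.0186, 0.0246, 0.0, 0.694, 0.018, -0.0241, 0.0277, 0.0001, 0.834, 0.018, -0.03, 0.03, 0.0001, 0.974, 0.018, -0.0361, 0.0314, 0.0001, 1.114]
```

Request:
send_rows --steps '[0.018, -0.0023, 0.0059, 0.0, 0.134, 0.018, -0.0054, 0.0114, 0.0, 0.274, 0.018, -0.0092, 0.0164, 0.0, 0.414, 0.018, -0.0136, 0.0209, 0.0, 0.554, 0.018, -0.0186, 0.0246, 0.0, 0.694, 0.018, -0.0241, 0.0277, 0.0001, 0.834, 0.018, -0.03, 0.03, 0.0001, 0.974, 0.018, -0.0361, 0.0314, 0.0001, 1.114]'

```text
time: 10.72
position: [0.5255, 0.2359, 0.0647]
tool_rot: [0.66, 0.752, -0.001, 0.0]
ft_force: [-3.4, -1.0, 2.1]
grip_width: 0.0181
```

```bash
python3 - <<'E'
from h import *
plan(-0.14*np.arange(1,9),off=.25)
E
```

```text
t 10.72 phi 1.454 r 0.0444 z 0.0647 yawerr 0.248 q6 0.100 w 0.0181 Ft 3.2 Fr -1.4 Fz 2.1 Mz 0.01
[0.018, -0.0014, 0.0061, -0.0003, 0.138, 0.018, -0.0042, 0.0118, -0.0003, 0.278, 0.018, -0.0077, 0.017, -0.0003, 0.418, 0.018, -0.0119, 0.0216, -0.0003, 0.558, 0.018, -0.0168, 0.0257, -0.0003, 0.698, 0.018, -0.0221, 0.029, -0.0003, 0.838, 0.018, -0.0279, 0.0315, -0.0003, 0.978, 0.018, -0.034, 0.0332, -0.0003, 1.118]
```

Request:
send_rows --steps '[0.018, -0.0014, 0.0061, -0.0003, 0.138, 0.018, -0.0042, 0.0118, -0.0003, 0.278, 0.018, -0.0077, 0.017, -0.0003, 0.418, 0.018, -0.0119, 0.0216, -0.0003, 0.558, 0.018, -0.0168, 0.0257, -0.0003, 0.698, 0.018, -0.0221, 0.029, -0.0003, 0.838, 0.018, -0.0279, 0.0315, -0.0003, 0.978, 0.018, -0.034, 0.0332, -0.0003, 1.118]'

```text
time: 11.72
position: [0.5617, 0.2072, 0.0649]
tool_rot: [0.959, 0.285, -0.002, -0.0]
ft_force: [-2.0, 2.3, 1.1]
grip_width: 0.018
```

```bash
python3 - <<'E'
from h import *
from rig import cams
for n in ['top','side','wrist']:
    c=cams.camera(n);np.savez(n+'3.npz',**c)
    im=c['color'][:,:,::-1]
    im=im[140:230,190:310] if n=='side' else im[155:220,135:265] if n=='top' else im
    cv2.imwrite(f'pics/{n}3.png',cv2.resize(im,None,fx=6 if n!='wrist' else 1.5,fy=6 if n!='wrist' else 1.5))
plan(-0.1*np.arange(1,9),off=.2)
E
```

```text
t 11.88 phi 0.339 r 0.0446 z 0.0649 yawerr 0.246 q6 1.154 w 0.0179 Ft 1.3 Fr -1.3 Fz 0.2 Mz -0.03
[0.018, -0.0009, 0.0044, -0.0001, 0.146, 0.018, -0.0027, 0.0085, -0.0001, 0.246, 0.018, -0.0048, 0.0125, -0.0001, 0.346, 0.018, -0.0073, 0.0162, -0.0001, 0.446, 0.018, -0.0102, 0.0197, -0.0001, 0.546, 0.018, -0.0134, 0.0228, -0.0001, 0.646, 0.018, -0.0169, 0.0256, -0.0001, 0.746, 0.018, -0.0207, 0.0281, -0.0, 0.846]
```

View pics/side3.png

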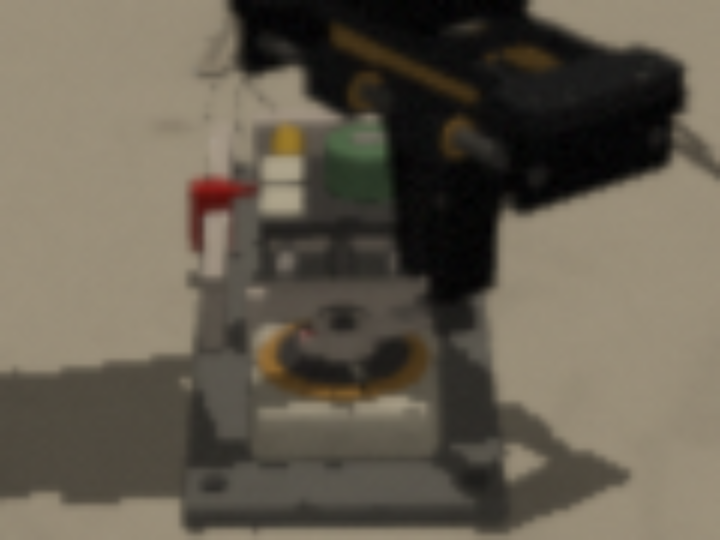

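View pics/wrist3.png

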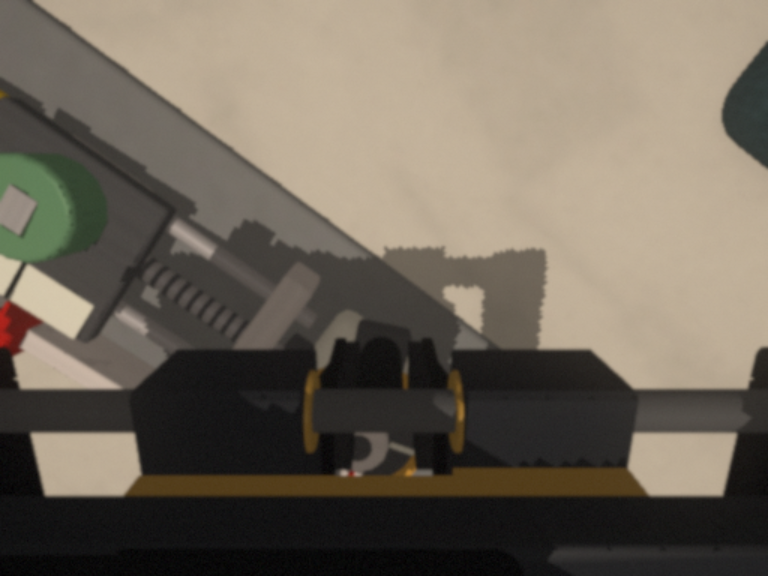

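Request:
send_rows --steps '[0.018, -0.0009, 0.0044, -0.0001, 0.09, 0.018, -0.0027, 0.0085, -0.0001, 0.18, 0.018, -0.0048, 0.0125, -0.0001, 0.26, 0.018, -0.0073, 0.0162, -0.0001, 0.346, 0.018, -0.0102, 0.0197, -0.0001, 0.43, 0.018, -0.0134, 0.0228, -0.0001, 0.52, 0.018, -0.0169, 0.0256, -0.0001, 0.61, 0.018, -0.0207, 0.0281, 0.0, 0.7]'

```text
time: 12.88
position: [0.5609, 0.1726, 0.065]
tool_rot: [0.998, -0.058, -0.0, 0.0]
ft_force: [-0.1, 3.2, -0.7]
grip_width: 0.0178
```

```bash
python3 - <<'E'
from h import *
plan(-0.05*np.arange(1,9),off=.0)
E
```

```text
t 12.88 phi -0.441 r 0.0449 z 0.0650 yawerr 0.324 q6 1.796 w 0.0178 Ft 2.8 Fr -1.5 Fz -0.7 Mz 0.01
[0.018, -0.0007, 0.0021, -0.0, 0.374, 0.018, -0.0016, 0.0042, -0.0, 0.424, 0.018, -0.0026, 0.0062, -0.0, 0.474, 0.018, -0.0036, 0.0082, -0.0, 0.524, 0.018, -0.0048, 0.0101, -0.0, 0.574, 0.018, -0.0061, 0.012, -0.0, 0.624, 0.018, -0.0074, 0.0138, -0.0, 0.674, 0.018, -0.0089, 0.0155, -0.0, 0.724]
```

```bash
python3 - <<'E'
from h import *
from rig import cams
for n in ['top','wrist']:
    c=cams.camera(n);np.savez(n+'4.npz',**c)
    im=c['color'][:,:,::-1]
    im=im[155:220,135:265] if n=='top' else im
    cv2.imwrite(f'pics/{n}4.png',cv2.resize(im,None,fx=6 if n!='wrist' else 1.5,fy=6 if n!='wrist' else 1.5))
E
```

```text
(no output)
```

View pics/top4.png

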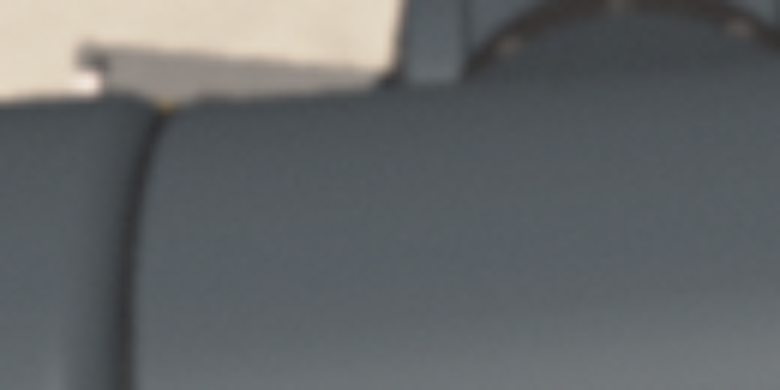

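View pics/wrist4.png

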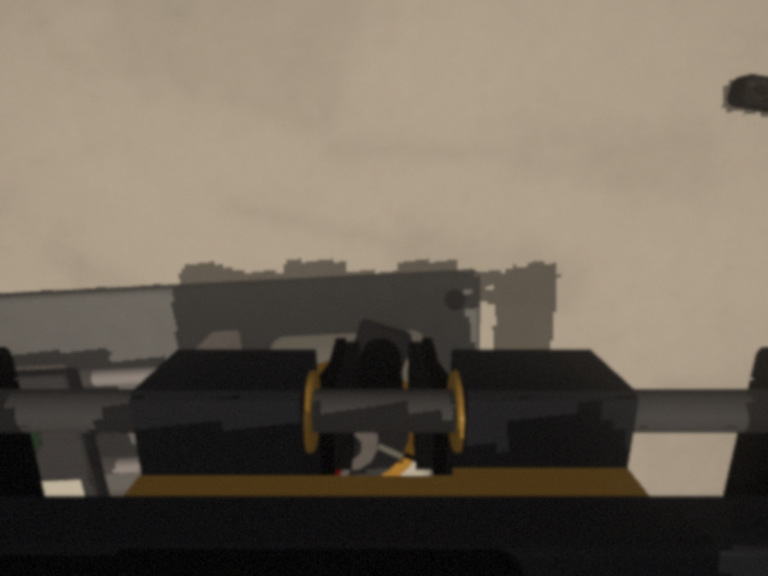

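Request:
send_rows --steps '[0.018, -0.0004, 0.001, 0, 0.02, 0.018, -0.0008, 0.0021, 0, 0.03, 0.018, -0.0012, 0.0032, 0, 0.04]'

```text
time: 13.35
position: [0.5595, 0.1693, 0.065]
tool_rot: [0.997, -0.077, -0.0, 0.0]
ft_force: [0.0, 3.3, -0.8]
grip_width: 0.0178
```

```bash
python3 - <<'E'
from h import *
plan(-0.025*np.arange(1,4),off=.3)
E
```

```text
t 13.35 phi -0.522 r 0.0452 z 0.0650 yawerr 0.368 q6 1.828 w 0.0178 Ft 2.9 Fr -1.6 Fz -0.8 Mz -0.07
[0.018, -0.0006, 0.001, 0.0, 0.093, 0.018, -0.001, 0.002, 0.0, 0.118, 0.018, -0.0015, 0.003, 0.0, 0.143]
```

Request:
send_rows --steps '[0.018, -0.0005, 0.001, 0, 0.03, 0.018, -0.0009, 0.0021, 0, 0.06, 0.018, -0.0013, 0.0032, 0, 0.09]'

```text
time: 13.72
position: [0.5577, 0.1662, 0.0651]
tool_rot: [0.992, -0.123, -0.0, 0.0]
ft_force: [0.1, 4.4, -0.5]
grip_width: 0.0181
```

Request:
send_rows --steps '[0.018, -0.0005, 0.001, 0, 0.03, 0.018, -0.0009, 0.0021, 0, 0.06, 0.018, -0.0013, 0.0032, 0, 0.09]'

```text
time: 14.1
position: [0.5558, 0.1634, 0.0651]
tool_rot: [0.986, -0.168, -0.0, 0.0]
ft_force: [1.1, 2.9, -0.3]
grip_width: 0.0177
```

```bash
python3 - <<'E'
from h import *
plan(-0.025*np.arange(1,4),off=.3)
E
```

```text
t 14.10 phi -0.676 r 0.0455 z 0.0651 yawerr 0.338 q6 2.003 w 0.0177 Ft 2.9 Fr -1.0 Fz -0.3 Mz -0.01
[0.018, -0.0008, 0.0009, 0.0001, 0.063, 0.018, -0.0012, 0.0019, 0.0001, 0.088, 0.018, -0.0017, 0.003, 0.0001, 0.113]
```

Request:
send_rows --steps '[0.018, -0.0006, 0.001, 0, 0.03, 0.018, -0.0011, 0.002, 0, 0.06, 0.018, -0.0016, 0.003, 0, 0.09]'

```text
time: 14.48
position: [0.5534, 0.161, 0.0651]
tool_rot: [0.977, -0.213, 0.0, 0.0]
ft_force: [1.7, 3.2, -1.1]
grip_width: 0.0182
```

Request:
send_rows --steps '[0.018, -0.0006, 0.001, 0, 0.03, 0.018, -0.0011, 0.002, 0, 0.06, 0.018, -0.0016, 0.003, 0, 0.09]'

```text
time: 14.85
position: [0.5508, 0.1588, 0.0651]
tool_rot: [0.966, -0.258, 0.0, 0.0]
ft_force: [2.5, 2.5, -1.6]
grip_width: 0.0179
```

```bash
python3 - <<'E'
from h import *
plan(-0.025*np.arange(1,4),off=.3)
E
```

```text
t 14.85 phi -0.824 r 0.0449 z 0.0651 yawerr 0.302 q6 2.180 w 0.0179 Ft 3.6 Fr -0.1 Fz -1.6 Mz 0.03
[0.018, -0.0003, 0.0011, 0.0001, 0.027, 0.018, -0.0007, 0.0021, 0.0001, 0.052, 0.018, -0.0011, 0.0032, 0.0001, 0.077]
```

Request:
send_rows --steps '[0.018, -0.0004, 0.0011, 0, 0.025, 0.018, -0.0008, 0.0021, 0, 0.05, 0.018, -0.0012, 0.0032, 0, 0.075]'

```text
time: 15.22
position: [0.5482, 0.1566, 0.0651]
tool_rot: [0.956, -0.295, 0.0, 0.0]
ft_force: [2.0, 2.3, -1.8]
grip_width: 0.0177
```

Request:
send_rows --steps '[0.018, -0.0004, 0.0011, 0, 0.025, 0.018, -0.0008, 0.0021, 0, 0.05, 0.018, -0.0012, 0.0032, 0, 0.075]'

```text
time: 15.6
position: [0.5454, 0.1546, 0.0651]
tool_rot: [0.944, -0.331, 0.0, 0.0]
ft_force: [2.3, 3.2, -1.3]
grip_width: 0.0182
```

```bash
python3 - <<'E'
from h import *
plan(-0.02*np.arange(1,4),off=.3)
E
```

```text
t 15.60 phi -0.978 r 0.0449 z 0.0651 yawerr 0.303 q6 2.326 w 0.0182 Ft 3.7 Fr -1.4 Fz -1.3 Mz -0.04
[0.018, -0.0002, 0.0009, 0.0001, 0.023, 0.018, -0.0005, 0.0017, 0.0001, 0.043, 0.018, -0.0008, 0.0026, 0.0001, 0.063]
```

Request:
send_rows --steps '[0.018, -0.0003, 0.001, 0, 0.015, 0.018, -0.0007, 0.002, 0, 0.03, 0.018, -0.0011, 0.003, 0, 0.045]'

```text
time: 15.98
position: [0.5428, 0.1528, 0.0652]
tool_rot: [0.936, -0.353, 0.001, 0.0]
ft_force: [1.2, 1.4, -1.3]
grip_width: 0.0181
```

```bash
python3 - <<'E'
from h import *
plan(-0.025*np.arange(1,4),off=.3)
E
```

```text
t 15.97 phi -1.048 r 0.0450 z 0.0652 yawerr 0.327 q6 2.370 w 0.0181 Ft 1.8 Fr -0.6 Fz -1.3 Mz 0.01
[0.018, -0.0004, 0.0011, 0.0002, 0.052, 0.018, -0.0008, 0.0021, 0.0002, 0.077, 0.018, -0.0012, 0.0032, 0.0002, 0.102]
```

Request:
send_rows --steps '[0.018, -0.0004, 0.001, 0, 0.02, 0.018, -0.0008, 0.002, 0, 0.04, 0.018, -0.0012, 0.003, 0, 0.06]'

```text
time: 16.35
position: [0.5399, 0.1513, 0.0652]
tool_rot: [0.924, -0.381, 0.001, 0.0]
ft_force: [2.9, 2.9, -0.9]
grip_width: 0.0179
```

```bash
python3 - <<'E'
from h import *
plan(-0.025*np.arange(1,4),off=.25)
E
```

```text
t 16.35 phi -1.120 r 0.0450 z 0.0652 yawerr 0.338 q6 2.429 w 0.0179 Ft 3.9 Fr -1.4 Fz -0.9 Mz 0.04
[0.018, -0.0004, 0.0011, 0.0002, 0.113, 0.018, -0.0008, 0.0021, 0.0002, 0.138, 0.018, -0.0013, 0.0031, 0.0002, 0.163]
```

Request:
send_rows --steps '[0.018, -0.0004, 0.001, 0, 0.02, 0.018, -0.0008, 0.002, 0, 0.04, 0.018, -0.0012, 0.003, 0, 0.07]'

```text
time: 16.73
position: [0.5369, 0.15, 0.0652]
tool_rot: [0.91, -0.414, 0.001, 0.0]
ft_force: [1.7, 2.7, -2.3]
grip_width: 0.0181
```

```bash
python3 - <<'E'
from h import *
plan(-0.025*np.arange(1,4),off=.25)
E
```

```text
t 16.73 phi -1.192 r 0.0450 z 0.0652 yawerr 0.338 q6 2.499 w 0.0181 Ft 2.6 Fr -1.8 Fz -2.3 Mz 0.02
[0.018, -0.0004, 0.0011, 0.0002, 0.113, 0.018, -0.0008, 0.0021, 0.0002, 0.138, 0.018, -0.0013, 0.0031, 0.0002, 0.163]
```

Request:
send_rows --steps '[0.018, -0.0004, 0.001, 0, 0.02, 0.018, -0.0008, 0.002, 0, 0.04, 0.018, -0.0012, 0.003, 0, 0.07]'

```text
time: 17.1
position: [0.5338, 0.1489, 0.0652]
tool_rot: [0.895, -0.447, 0.001, 0.0]
ft_force: [3.2, 2.4, -1.1]
grip_width: 0.0183
```

```bash
python3 - <<'E'
from h import *
plan(-0.025*np.arange(1,4),off=.25)
E
```

```text
t 17.10 phi -1.265 r 0.0450 z 0.0652 yawerr 0.339 q6 2.569 w 0.0183 Ft 3.8 Fr -1.3 Fz -1.1 Mz 0.01
[0.018, -0.0004, 0.0011, 0.0002, 0.114, 0.018, -0.0008, 0.0021, 0.0002, 0.139, 0.018, -0.0012, 0.0031, 0.0002, 0.164]
```

Request:
send_rows --steps '[0.018, -0.0004, 0.001, 0, 0.02, 0.018, -0.0008, 0.002, 0, 0.04, 0.018, -0.0012, 0.003, 0, 0.06]'

```text
time: 17.48
position: [0.5308, 0.148, 0.0652]
tool_rot: [0.881, -0.474, 0.001, 0.0]
ft_force: [3.5, 2.3, -2.0]
grip_width: 0.018
```

```bash
python3 - <<'E'
from h import *
plan(-0.025*np.arange(1,4),off=.25)
E
```

```text
t 17.48 phi -1.337 r 0.0451 z 0.0652 yawerr 0.349 q6 2.629 w 0.0180 Ft 3.9 Fr -1.4 Fz -2.0 Mz -0.02
[0.018, -0.0005, 0.001, 0.0002, 0.124, 0.018, -0.0009, 0.0021, 0.0002, 0.149, 0.018, -0.0013, 0.0031, 0.0002, 0.174]
```

Request:
send_rows --steps '[0.018, -0.0004, 0.001, 0, 0.01, 0.018, -0.0008, 0.002, 0, 0.02, 0.018, -0.0012, 0.003, 0, 0.03]'

```text
time: 17.85
position: [0.5276, 0.1473, 0.0652]
tool_rot: [0.873, -0.487, 0.001, -0.0]
ft_force: [3.3, 2.1, -2.9]
grip_width: 0.0183
```

```bash
python3 - <<'E'
from h import *
plan(-0.025*np.arange(1,4),off=.25)
E
```

```text
t 17.85 phi -1.409 r 0.0451 z 0.0652 yawerr 0.390 q6 2.659 w 0.0183 Ft 3.6 Fr -1.6 Fz -2.9 Mz 0.02
[0.018, -0.0006, 0.001, 0.0002, 0.165, 0.018, -0.001, 0.002, 0.0002, 0.19, 0.018, -0.0015, 0.003, 0.0002, 0.215]
```

Request:
send_rows --steps '[0.018, -0.0004, 0.001, 0, 0.02, 0.018, -0.0009, 0.002, 0, 0.04, 0.018, -0.0013, 0.003, 0, 0.06]'

```text
time: 18.23
position: [0.5243, 0.1468, 0.0652]
tool_rot: [0.858, -0.514, 0.001, -0.0]
ft_force: [2.9, 1.6, -1.8]
grip_width: 0.0182
```

```bash
python3 - <<'E'
from h import *
plan(-0.025*np.arange(1,4),off=.4)
E
```

```text
t 18.23 phi -1.482 r 0.0452 z 0.0652 yawerr 0.402 q6 2.720 w 0.0182 Ft 3.1 Fr -1.3 Fz -1.8 Mz 0.00
[0.018, -0.0006, 0.001, 0.0002, 0.027, 0.018, -0.0011, 0.002, 0.0002, 0.052, 0.018, -0.0016, 0.003, 0.0002, 0.077]
```

Request:
send_rows --steps '[0.018, -0.0006, 0.001, 0, 0.01, 0.018, -0.0011, 0.002, 0, 0.02, 0.018, -0.0015, 0.003, 0, 0.03]'

```text
time: 18.6
position: [0.5233, 0.1471, 0.0654]
tool_rot: [0.85, -0.527, 0.003, -0.002]
ft_force: [7.5, 3.5, -5.3]
grip_width: 0.0182
```

```bash
python3 - <<'E'
from h import *
plan(-0.025*np.arange(1,4),off=.45)
E
```

```text
t 18.60 phi -1.504 r 0.0448 z 0.0654 yawerr 0.394 q6 2.751 w 0.0182 Ft 7.7 Fr -3.0 Fz -5.3 Mz -0.00
[0.018, -0.0003, 0.0011, 0.0004, -0.031, 0.018, -0.0007, 0.0021, 0.0004, -0.006, 0.018, -0.0012, 0.0031, 0.0004, 0.019]
```

Request:
send_rows --steps '[0.018, -0.0004, 0.001, 0, 0, 0.018, -0.0008, 0.002, 0, 0, 0.018, -0.0008, 0.002, 0, 0]'

```text
time: 18.98
position: [0.5232, 0.1474, 0.0657]
tool_rot: [0.85, -0.528, 0.005, -0.003]
ft_force: [6.3, 3.3, -4.9]
grip_width: 0.0181
```

```bash
python3 - <<'E'
from h import *
plan(0.12*np.arange(1,9),off=.39)
E
```

```text
t 18.98 phi -1.505 r 0.0445 z 0.0657 yawerr 0.393 q6 2.751 w 0.0181 Ft 6.5 Fr -2.9 Fz -4.9 Mz 0.01
[0.018, 0.0022, -0.0049, 0.0007, -0.117, 0.018, 0.0034, -0.0102, 0.0008, -0.237, 0.018, 0.0039, -0.0155, 0.0008, -0.357, 0.018, 0.0037, -0.0209, 0.0009, -0.477, 0.018, 0.0029, -0.0263, 0.001, -0.597, 0.018, 0.0015, -0.0315, 0.001, -0.717, 0.018, -0.0005, -0.0365, 0.001, -0.837, 0.018, -0.0031, -0.0412, 0.0011, -0.957]
```

Request:
send_rows --steps '[0.018, 0.0022, -0.0049, 0.0007, -0.08, 0.018, 0.0034, -0.0102, 0.0007, -0.17, 0.018, 0.0039, -0.0155, 0.0007, -0.26, 0.018, 0.0037, -0.0209, 0.0007, -0.36, 0.018, 0.0029, -0.0263, 0.0007, -0.46, 0.018, 0.0015, -0.0315, 0.0007, -0.56, 0.018, -0.0005, -0.0365, 0.0007, -0.66, 0.018, -0.0031, -0.0412, 0.0007, -0.76]'

```text
time: 19.98
position: [0.5563, 0.1678, 0.065]
tool_rot: [0.985, -0.173, 0.003, -0.0]
ft_force: [-0.0, 0.3, -0.3]
grip_width: 0.0179
```

```bash
python3 - <<'E'
from h import *
plan(0.14*np.arange(1,9),off=.15)
E
```

```text
t 19.98 phi -0.587 r 0.0433 z 0.0650 yawerr 0.239 q6 2.022 w 0.0179 Ft 0.2 Fr -0.2 Fz -0.3 Mz 0.01
[0.018, 0.0027, -0.0058, -0.0, -0.051, 0.018, 0.0029, -0.0121, -0.0, -0.191, 0.018, 0.0022, -0.0184, 0.0, -0.331, 0.018, 0.0006, -0.0244, 0.0, -0.471, 0.018, -0.0018, -0.0303, -0.0, -0.611, 0.018, -0.005, -0.0357, -0.0, -0.751, 0.018, -0.0089, -0.0406, -0.0, -0.891, 0.018, -0.0134, -0.045, -0.0001, -1.031]
```

Request:
send_rows --steps '[0.018, 0.0027, -0.0058, 0.0, -0.1, 0.018, 0.0029, -0.0121, 0.0, -0.22, 0.018, 0.0022, -0.0184, 0.0, -0.35, 0.018, 0.0006, -0.0244, 0.0, -0.48, 0.018, -0.0018, -0.0303, 0.0, -0.611, 0.018, -0.005, -0.0357, 0.0, -0.751, 0.018, -0.0089, -0.0406, 0.0, -0.891, 0.018, -0.0134, -0.045, 0.0, -1.031]'

```text
time: 20.98
position: [0.558, 0.2134, 0.0648]
tool_rot: [0.941, 0.337, 0.001, 0.002]
ft_force: [1.5, -1.9, -0.8]
grip_width: 0.0181
```

```bash
python3 - <<'E'
from h import *
plan(0.14*np.arange(1,9),off=.05)
E
```

```text
t 20.98 phi 0.520 r 0.0435 z 0.0648 yawerr 0.168 q6 1.067 w 0.0181 Ft -2.4 Fr 0.4 Fz -0.8 Mz 0.04
[0.018, 0.0021, -0.006, -0.0002, -0.022, 0.018, 0.0018, -0.0123, -0.0003, -0.162, 0.018, 0.0007, -0.0185, -0.0003, -0.302, 0.018, -0.0013, -0.0245, -0.0003, -0.442, 0.018, -0.0041, -0.0301, -0.0004, -0.582, 0.018, -0.0077, -0.0353, -0.0004, -0.722, 0.018, -0.0119, -0.0399, -0.0004, -0.862, 0.018, -0.0168, -0.0439, -0.0004, -1.002]
```

Request:
send_rows --steps '[0.018, 0.0021, -0.006, -0.0002, -0.04, 0.018, 0.0018, -0.0123, -0.0002, -0.17, 0.018, 0.0007, -0.0185, -0.0002, -0.302, 0.018, -0.0013, -0.0245, -0.0002, -0.442, 0.018, -0.0041, -0.0301, -0.0002, -0.582, 0.018, -0.0077, -0.0353, -0.0002, -0.722, 0.018, -0.0119, -0.0399, -0.0002, -0.862, 0.018, -0.0168, -0.0439, -0.0002, -1.002]'

```text
time: 21.98
position: [0.5173, 0.2367, 0.0649]
tool_rot: [0.662, 0.749, 0.0, 0.003]
ft_force: [3.2, 0.2, -1.6]
grip_width: 0.018
```

```bash
python3 - <<'E'
from h import *
plan(0.1*np.arange(1,9),off=.0)
E
```

```text
t 21.98 phi 1.637 r 0.0450 z 0.0649 yawerr 0.057 q6 0.117 w 0.0180 Ft -3.2 Fr 0.0 Fz -1.6 Mz 0.05
[0.018, 0.0, -0.0045, -0.0001, -0.043, 0.018, -0.0004, -0.009, -0.0002, -0.143, 0.018, -0.0013, -0.0134, -0.0002, -0.243, 0.018, -0.0026, -0.0177, -0.0002, -0.343, 0.018, -0.0043, -0.0219, -0.0002, -0.443, 0.018, -0.0064, -0.0258, -0.0002, -0.543, 0.018, -0.0089, -0.0295, -0.0002, -0.643, 0.018, -0.0118, -0.033, -0.0002, -0.743]
```

Request:
send_rows --steps '[0.018, 0.0, -0.0045, -0.0001, -0.043, 0.018, -0.0004, -0.009, -0.0002, -0.143, 0.018, -0.0013, -0.0134, -0.0002, -0.243, 0.018, -0.0026, -0.0177, -0.0002, -0.343, 0.018, -0.0043, -0.0219, -0.0002, -0.443, 0.018, -0.0064, -0.0258, -0.0002, -0.543, 0.018, -0.0089, -0.0295, -0.0002, -0.643, 0.018, -0.0118, -0.033, -0.0002, -0.743]'

```text
time: 22.98
position: [0.4858, 0.2216, 0.0651]
tool_rot: [0.345, 0.939, -0.0, 0.003]
ft_force: [1.7, 3.2, -2.4]
grip_width: 0.0179
```

```bash
python3 - <<'E'
from h import *
from rig import cams
for n in ['top','side','wrist']:
    c=cams.camera(n);np.savez(n+'5.npz',**c)
    im=c['color'][:,:,::-1]
    im=im[155:220,135:265] if n=='top' else im[140:230,190:310] if n=='side' else im
    cv2.imwrite(f'pics/{n}5.png',cv2.resize(im,None,fx=6 if n!='wrist' else 1.5,fy=6 if n!='wrist' else 1.5))
plan(0.1*np.arange(1,9),off=.0)
E
```

```text
t 23.12 phi 2.445 r 0.0458 z 0.0650 yawerr -0.011 q6 -0.638 w 0.0181 Ft -2.2 Fr 0.7 Fz -0.9 Mz 0.03
[0.018, -0.0011, -0.0045, -0.0, -0.111, 0.018, -0.0018, -0.0089, -0.0, -0.211, 0.018, -0.003, -0.0133, -0.0, -0.311, 0.018, -0.0046, -0.0175, -0.0, -0.411, 0.018, -0.0066, -0.0215, -0.0, -0.511, 0.018, -0.009, -0.0253, 0.0, -0.611, 0.018, -0.0117, -0.0289, 0.0, -0.711, 0.018, -0.0148, -0.0321, 0.0, -0.811]
```

View pics/wrist5.png

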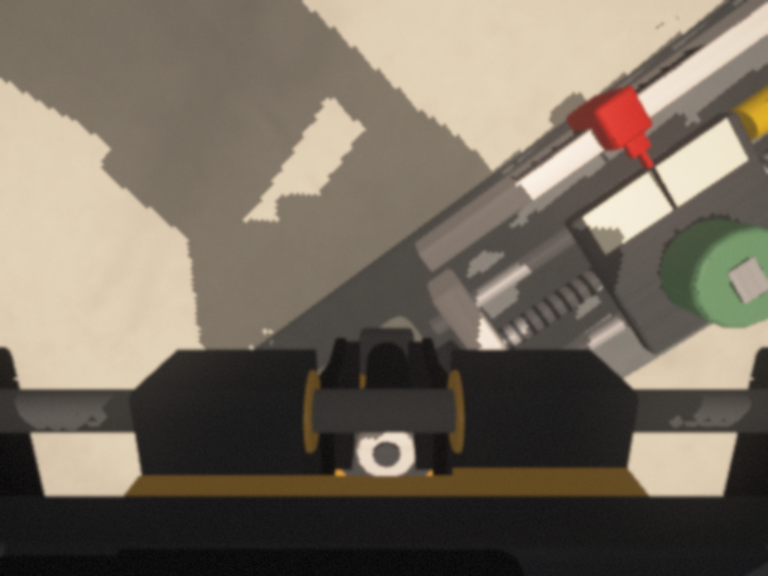

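View pics/top5.png

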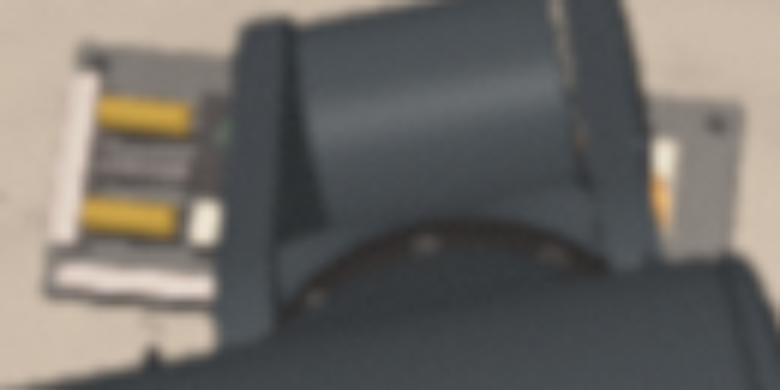

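View pics/side5.png

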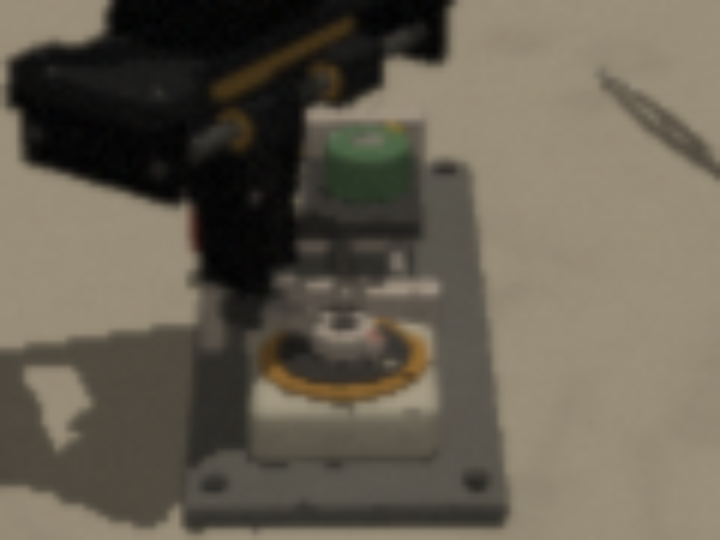

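```bash
python3 - <<'E'
from h import *
c=load('wrist','5')
im=c['color'][80:150,380:480,::-1]
cv2.imwrite('pics/w5c.png',cv2.resize(im,None,fx=8,fy=8,interpolation=cv2.INTER_CUBIC))
print(c['extrinsics'].round(3))
z=c['range_z'];K=c['intrinsics'];E=c['extrinsics']
hsv=cv2.cvtColor(c['color'],cv2.COLOR_RGB2HSV)
red=((hsv[...,0]<8)|(hsv[...,0]>172))&(hsv[...,1]>150)
for v in range(85,115):
    us=np.where(red[v,370:470])[0]+370
    if len(us):
        u=us.mean();zz=z[v,int(u+.5)];P=E@np.r_[zz*(np.linalg.inv(K)@[u,v,1]),1]
        print(v,us.min(),us.max(),P[:3].round(4))
u,v=455,105
E
```

```text
[[ 0.649  0.732  0.209  0.429]
 [ 0.761 -0.623 -0.18   0.269]
 [-0.001  0.275 -0.961  0.226]
 [ 0.     0.     0.     1.   ]]
85 383 431 [0.4747 0.3399 0.0467]
86 385 430 [0.4762 0.3408 0.0464]
87 397 429 [0.477  0.3411 0.0459]
88 398 429 [0.4775 0.3408 0.0465]
89 398 429 [0.4777 0.3401 0.0475]
90 399 429 [0.4783 0.34   0.0475]
91 399 430 [0.4789 0.34   0.0474]
92 400 431 [0.4795 0.3398 0.0481]
93 400 431 [0.4805 0.3402 0.0463]
94 401 432 [0.4811 0.3401 0.0471]
95 402 432 [0.482  0.3404 0.0462]
96 402 433 [0.4825 0.3402 0.0463]
97 403 433 [0.4833 0.3403 0.0459]
98 404 432 [0.4837 0.34   0.0464]
99 417 431 [0.4865 0.3425 0.0455]
100 417 430 [0.4867 0.3419 0.0456]
101 418 430 [0.487  0.3413 0.0468]
102 418 431 [0.4876 0.3413 0.0468]
103 419 431 [0.4883 0.3413 0.0466]
104 420 432 [0.4902 0.3427 0.0434]
105 426 432 [0.4911 0.3429 0.0454]
106 427 433 [0.4914 0.3425 0.0467]
107 427 434 [0.4919 0.3422 0.0472]
108 428 434 [0.493  0.3427 0.046 ]
109 429 435 [0.4938 0.3428 0.0461]
110 430 434 [0.4939 0.3421 0.047 ]
111 430 434 [0.4948 0.3423 0.0457]
```

View pics/w5c.png

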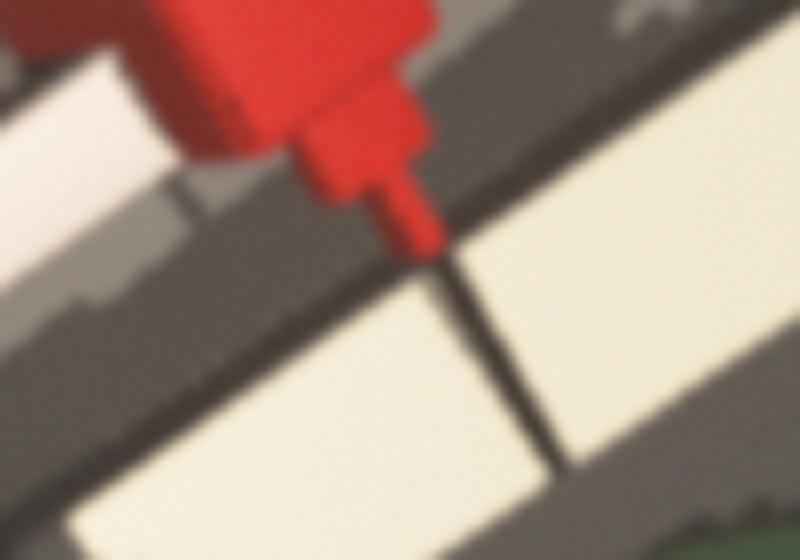

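Request:
send_rows --steps '[0.018, -0.0003, -0.0022, 0, -0.05, 0.018, -0.0007, -0.0045, 0, -0.11, 0.018, -0.0007, -0.0045, 0, -0.11]'

```text
time: 23.5
position: [0.4825, 0.2176, 0.065]
tool_rot: [0.296, 0.955, -0.001, 0.002]
ft_force: [0.8, 1.6, -2.0]
grip_width: 0.018
```

Request:
send_rows --steps '[0.018, 0, 0, 0, 0, 0.03, 0, 0, 0, 0, 0.045, 0, 0, 0, 0, 0.05, 0, 0, 0, 0, 0.05, 0, 0, 0, 0]'

```text
time: 24.12
position: [0.4823, 0.2175, 0.065]
tool_rot: [0.296, 0.955, -0.001, 0.001]
ft_force: [0.1, 0.2, 0.1]
grip_width: 0.0468
```

```bash
python3 - <<'E'
from h import *
from rig import cams
c=cams.camera('wrist');np.savez('wrist6.npz',**c)
im=c['color'][:,:,::-1]
cv2.imwrite('pics/w6.png',cv2.resize(im,None,fx=1.5,fy=1.5))
cv2.imwrite('pics/w6c.png',cv2.resize(im[60:150,380:500],None,fx=6,fy=6,interpolation=cv2.INTER_CUBIC))
plan([])
E
```

```text
t 24.18 phi 2.546 r 0.0458 z 0.0650 yawerr -0.005 q6 -0.752 w 0.0482 Ft -0.8 Fr -0.4 Fz 0.2 Mz 0.00
[]
```

View pics/w6.png

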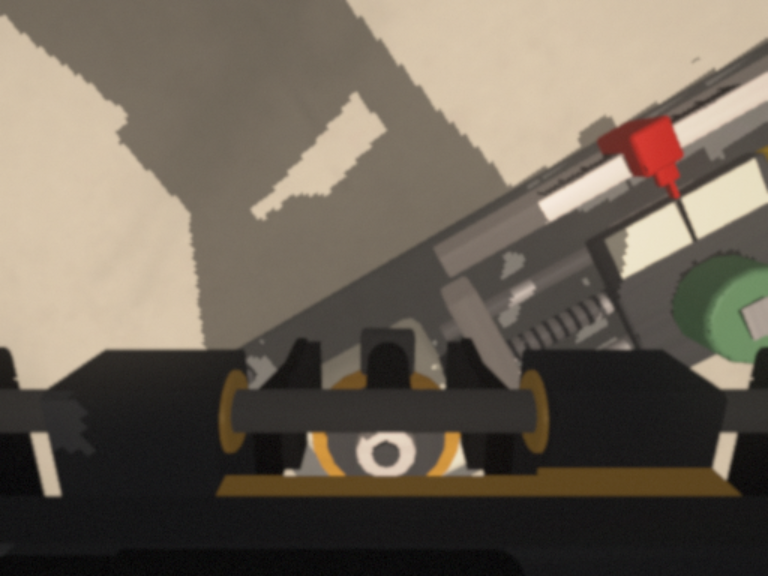

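View pics/w6c.png

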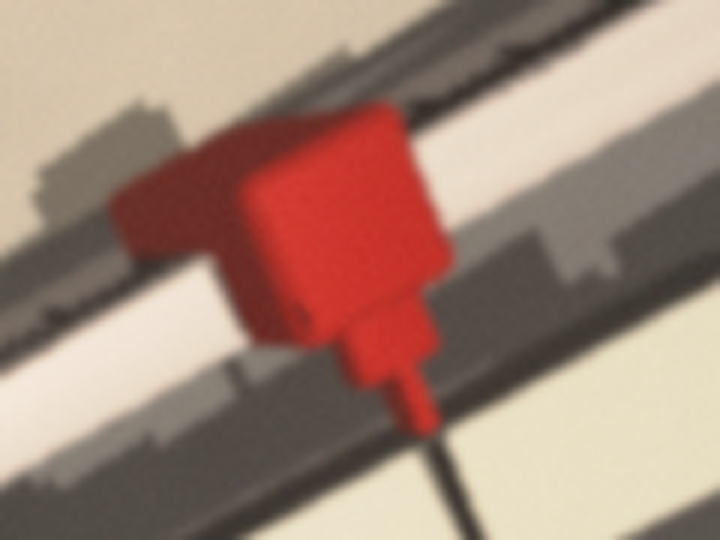

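Request:
send_rows --steps '[0.05, 0, 0, -0.03, 0, 0.05, 0, 0, -0.07, 0, 0.05, 0, 0, -0.11, 0, 0.05, 0, 0, -0.14, 0, 0.05, 0.03, 0, -0.14, 0, 0.05, 0.03, 0, -0.14, 0]'

```text
time: 24.92
position: [0.4555, 0.2353, 0.2052]
tool_rot: [0.295, 0.956, -0.001, 0.001]
ft_force: [-0.1, -1.0, 0.8]
grip_width: 0.0496
```

```bash
python3 - <<'E'
from h import *
from rig import cams
c=cams.camera('wrist');np.savez('wrist7.npz',**c)
im=c['color'][:,:,::-1]
cv2.imwrite('pics/w7.png',cv2.resize(im,None,fx=1.5,fy=1.5))
plan([])
E
```

```text
t 24.98 phi 2.545 r 0.0769 z 0.2050 yawerr -0.002 q6 -0.710 w 0.0500 Ft -0.0 Fr -0.5 Fz -0.5 Mz -0.01
[]
```

View pics/w7.png

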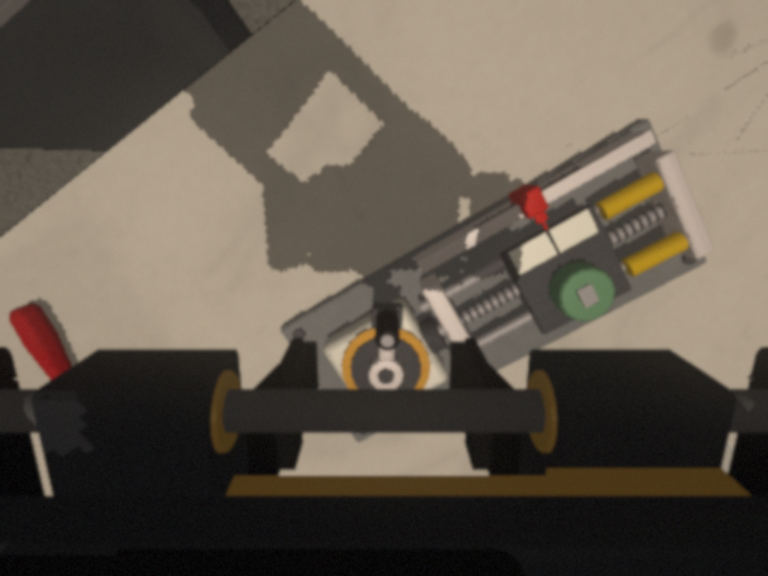

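Request:
send_rows --steps '[0.05, -0.04, 0, 0, 0, 0.05, -0.08, 0, 0, 0, 0.05, -0.12, 0, 0, 0, 0.05, -0.12, 0, 0, 0]'

```text
time: 25.48
position: [0.5593, 0.1649, 0.2049]
tool_rot: [0.297, 0.955, -0.001, 0.003]
ft_force: [-1.0, 0.5, -0.4]
grip_width: 0.0497
```

```bash
python3 - <<'E'
from h import *
from rig import cams
c=cams.camera('wrist');np.savez('wrist8.npz',**c)
im=c['color'][:,:,::-1]
cv2.imwrite('pics/w8.png',cv2.resize(im[20:240,190:480],None,fx=2.7,fy=2.7,interpolation=cv2.INTER_CUBIC))
E
```

```text
(no output)
```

View pics/w8.png

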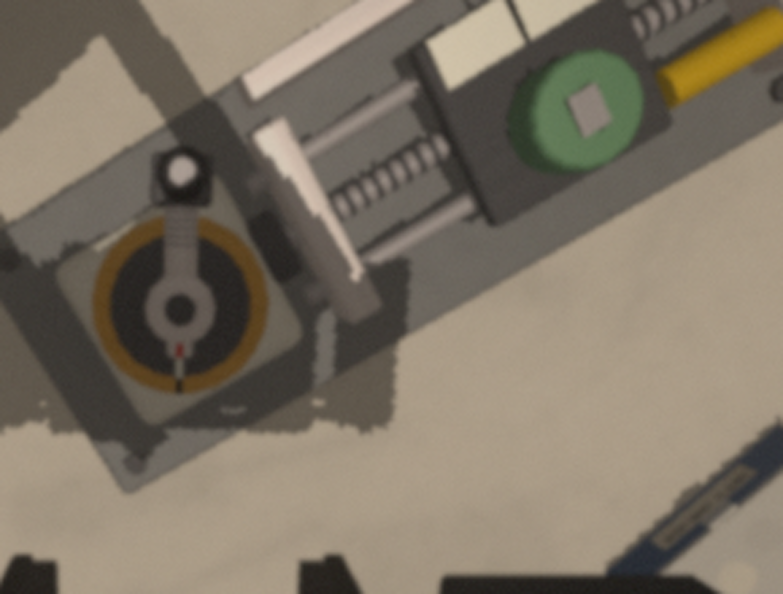

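The red line at (179,352), the white line at (179,370) and the black line at (179,385) are all in line. So the slack is taken up anticlockwise and the clutch has not slipped. The fingers are clear and above the stage, so I'm handing in.

```bash
python3 -c "
from rig import hand_in
print(hand_in())"
```

```text
the job is handed in; nothing more can be done
None
```

I wound the crank clockwise to the far stops, then back anticlockwise until the stage's black line met the red pointer. I then let go, backed the gripper off and handed the job in at about 25.5 s of the 72 s. I don't have the verdict, because handing in reports none.

- **At the stops:** I pushed the handle loosely caged between the pads, with one regrip on the way. Winding took about 3–4 N. At the stops it rose to 7.7 N, and a second push at 6.5 N did not move the handle. Both are below the 12 N at which the clutch slips.
- **On the pointer:** After I let go, the wrist picture shows the black line running straight into the pointer tip, within a few tenths of a millimetre. Turning the measured crank angles into stage travel puts it about 0.5 mm from the pointer, within the calibration error.
- **Slack and clutch:** The red line on the crank, white line on the collar and black line on the flange are in line in the last picture. So the slack is taken up anticlockwise and the clutch has not slipped.
- **Radial force on the handle:** The most I measured was about 3 N, against the 16 N limit. The tool ran at 43.3–45.9 mm from my estimate of the axis, but that is the tool's position, not the handle's.

**Where the checks disagreed or fell short:**
- My first estimates of how far short of the pointer the line started ranged from about 5 to 11 mm between cameras. I relied on feeling the stops and on the close wrist picture instead.
- The arm hid the stage from the top camera when I was near the stops and near the pointer.
- I did not check the bystanders with a final picture. The arm never went near them after the approach.

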